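# Snap the printed knob onto the filament dryer's D-shaft

## Robot

A 6-joint arm with a two-finger parallel gripper is mounted at the origin on the work surface. World frame = base frame: x ahead of the robot, y to its left, z up, the work surface at z = 0. Lengths are in m, angles in rad, forces in N, time in s.
With the tool pointing down it reaches from about 0.35 to 0.95 m from the base axis. Payload 17.4 kg.
Tool frame: the origin (TCP) lies on the centre line of the jaws, within the pads' length; the fingertips stand 14 mm ahead of it and the grasp point (between the pads) lies 5 mm behind it; z points along the fingers, y is the line along which they close (so a half turn about z gives the same grasp; the last joint's range is limited). The gripper opens to 93 mm and grips with 3 to 60 N. Pads are 15 mm wide; open, the fingers measure 128 mm over their backs; the gripper's body (75 mm by 188 mm) begins 65 mm behind the grasp point.
Start: joints at [1.167, 0.116, 1.442, -0, 1.584, -0.038], TCP at [0.241, 0.63, 0.233] pointing down, gripper open.
Joint ranges: [-2.83, 2.83], [-0.83, 2.19], [0.07, 2.5], [-1.14, 4.28], [0.01, 3], [-2.97, 2.97]. Speed limits (rad/s): [1.89, 1.89, 2.22, 3.14, 3.14, 3.14].

## Interface

Orientations are given as a unit quaternion [w, x, y, z].
In Python, from rig import state, snapshot, finish_job gives the robot as it stands.
- The arm moves only by the tool move_arm, never from a script. Its argument "commands" is a list of rows, each a list of 6 numbers: the shift along the tool's x, y, z in cm, then the turn, a rotation vector about the tool's x, y, z in degrees. A call has 1 to 12 rows; each row is the pose to reach, as a shift and turn from the pose commanded when the call began, along the tool's axes at that moment; what a row does not reach only later rows make up. A row lasts 1/12 s, in which the tool goes at most 41.7 mm and 7.16 degrees, less where a joint would pass 70% of its speed; a pose out of reach is approached as far as the arm can. A call with a gripper value outside its range is refused whole. "gripper" is the opening, from -1 (shut) to 1 (fully open), set as the call begins (left out, the last holds). The fingers move at their own pace and stop on an object; "force" is the grip in N (left out, the last holds). Time passes only in rows, so rows that repeat a pose let the fingers close. It gives the time, the measured TCP pose, the force, the opening and the grip force at its end, in the units of the state.
- state(): the state, without advancing time (a new reading comes with each control period).
- snapshot(name): name is "scene" or "top" or "wrist"; returns a dict with "image" (400x640x3 uint8, blue, green, red), "range_z" (400x640 float32, m along the optical axis (not along the pixel's ray), 0 where there is no reading), "fx", "fy", "cx", "cy" (pixels), "world_to_cam" (4x4, takes a point from world to camera coordinates); the wrist camera has in their place "tool_from_camera" (4x4, takes a point from camera to tool coordinates, whose origin is the TCP and whose axes are the flange's). Camera axes: x right, y up, looking along -z (the intrinsics and any distortion apply to the point x, -y, -z); pixel columns grow to the right and rows downward; lengths in m; the calibration is good to about 2 mm. A picture is of the moment at which its call begins: read the wrist's pose just before it.
- finish_job(): hands the job in; it is judged then, once.
The state is a dict: "clock": time; "joint_positions": joint angles; "joint_velocities": joint speeds; "joint_torque": joint torques, N m; "position": TCP position; "tcp_rot": TCP orientation; "contact_force": force on the tool from outside, world axes, zero at the start; "wrist_torque": the same for the moment, N m; "width": finger opening in m; "grip_force": force on a finger pad.
Only numpy, scipy, OpenCV 4.12 (cv2) and the standard library are available. Lean on these libraries where they do the work, as an engineer would, in place of code of your own. Each camera call takes 0.05 s, during which the arm holds its last target. There are 200 camera calls.

## Task

Take the freshly printed blue knob off the print bed and fit it on the dryer's bare metal D-shaft: turn it so that its white pointer line is on the same side as the flat of the shaft, then push it straight down over the sprung balls until it snaps and sits fully home on the black dial plate. Let go of it, and leave the bracket, the fan duct and the scraper where they are.

Things in the scene. Friction and masses are not known exactly. Their poses are not given: they have to be found in the camera images.
- knob: Blue pointer knob, about 140 g, 62 mm tall, upright on the print bed (bore down) at the start. Origin: on its axis, in its underside; z up. Round skirt 80 mm across, z 0 to 12 mm; round hub 50 mm across, up to z 32 mm; above it a bar grip. White line on the +x side. In the underside a D-shaped bore 30 mm deep.
- spindle: Metal D-shaft standing upright on the dryer's dial plate; it does not turn. Origin: on its axis at the surface of the black dial plate, where the knob's underside comes to rest, 93 mm above the table; z up. 20 mm across, its flat, painted orange, on the +x side 4.5 mm from the axis. Fitted, the knob's origin and axes coincide with these.
- dryer: Filament dryer, fixed: a white box. Origin: on the table right under the D-shaft. The part under the shaft reaches from -120 to +120 mm in x and -70 to +60 mm in y and is 90 mm high, with a black dial plate of 100 mm diameter, 3 mm thick, round the shaft; the spool chamber, a white box with a round clear cover, no higher than 91 mm, continues to +290 mm in y.
- bed: Print bed, fixed: plate of 235 x 235 x 6 mm with blue tape. Origin: centre of its underside on the table.
- bracket: Bystander, loose: blue printed U bracket, 34 (x) x 80 (y) x 36 (z) mm, on the bed near its -x edge. Origin: centre of its underside.
- duct: Bystander, loose: purple cone 95 mm tall on a black 60 mm square fan, standing on the table beyond the bed and dryer. Origin: centre of its underside.
- scraper: Bystander, loose: flat steel scraper with a wooden handle, lying on the table beyond the bed, no higher than 30 mm.
- knob_mark (a point): Point of the knob 35 mm from its axis on the white-line (+x) side, at the level of its underside. The bore's flat is on this side, 5.9 mm from the axis; the bore is 22.6 mm across: about 1.3 mm clearance on the shaft all round, some 9 degrees of play in yaw. It goes on only with both flats on the same side.
- spindle_mark (a point): Point 35 mm from the shaft's axis on the side of its flat (+x), at the level of the dial plate's surface; the knob's mark belongs here.
- knob_grip (a point): Centre of the knob's bar grip, on the knob's axis 47 mm above its underside; axes as the knob's. The bar is 66 mm long along x, 22 mm wide along y, and reaches from 15 mm below to 15 mm above this point, with flat upright sides; the flat hub top lies under it. White line on its top and on its +x end.
- spindle_tip (a point): Top centre of the D-shaft, 28 mm above the dial plate; the tip is chamfered over 2.5 mm. Two brass sprung balls stand out 4 mm from the shaft's +y and -y sides, 16 mm above the plate. An aligned knob merely laid on stops on them 5 to 16 mm above the plate; some 8 to 15 N down pushes it past, and they then snap it down and hold it on the plate.
Things that resemble listed ones, but are neither listed nor needed, are in the scene too. What is shaped like the knob but red is not meant.

How it is judged:
By the outcome, as a careful person would: the job done as asked, in the order asked, and still so for the second after the job is handed in, with the robot touching nothing.
It also fails if it takes over 38 s, if anything falls off the work surface, if the arm or the gripper's body presses on something with over 40 N, if the wrist force passes 120 N, or if a joint passes its speed limit or range.

## Working session

There is one attempt and no reset: what is moved stays moved. The work goes in short steps, Python scripts to look and compute and a tool call to move; the robot and the scene stay as the last step left them, time stands still between calls to the robot, and variables do not carry over. Pictures are saved under pics/ and viewed, at most 10 in all, crops included, and the job is handed in when it is done.

Besides the shell and the picture viewer there is one more tool, called after ">>>" as name(argument=value, ...) on one line, values as JSON. move_arm: Moves the arm, as the interface text tells. Its arguments: {"type":"object","properties":{"commands":{"type":"array"},"gripper":{"type":"number"},"force":{"type":"number"}},"required":["commands"]}

```bash
mkdir -p pics; ls; cat > h.py <<'E'
import numpy as np, cv2
from rig import state, snapshot
from scipy.spatial.transform import Rotation as R
def T_tool(s):
    q=s['tcp_rot']; T=np.eye(4); T[:3,:3]=R.from_quat([q[1],q[2],q[3],q[0]]).as_matrix(); T[:3,3]=s['position']; return T
def snap(n):
    s=state(); d=snapshot(n)
    d['c2w']=T_tool(s)@d['tool_from_camera'] if n=='wrist' else np.linalg.inv(d['world_to_cam'])
    return d
def depthpts(d,uv):
    uv=np.atleast_2d(uv); z=np.array([d['range_z'][int(v),int(u)] for u,v in uv])
    p=np.c_[(uv[:,0]-d['cx'])/d['fx']*z,-(uv[:,1]-d['cy'])/d['fy']*z,-z]
    return p@d['c2w'][:3,:3].T+d['c2w'][:3,3]
def plane(d,uv,h):
    uv=np.atleast_2d(uv).astype(float)
    p=np.c_[(uv[:,0]-d['cx'])/d['fx'],-(uv[:,1]-d['cy'])/d['fy'],-np.ones(len(uv))]@d['c2w'][:3,:3].T
    o=d['c2w'][:3,3]; return o+p*((h-o[2])/p[:,2])[:,None]
E
python3 - <<'E'
from h import *
s=state(); print(s)
for n in('top','scene'):
    d=snap(n); cv2.imwrite(f'pics/{n}0.png',d['image']); print(n,{k:v for k,v in d.items() if k not in('image','range_z','c2w')}, d['c2w'][:3,3])
E
```

```text
pics
{'clock': 0.0, 'joint_positions': array([ 1.16718951e+00,  1.16466967e-01,  1.44224998e+00, -9.35450563e-06,
        1.58401659e+00, -3.78006806e-02]), 'joint_velocities': array([-7.21656995e-04, -9.72812533e-04,  3.67998955e-04,  1.46491428e-04,
       -7.71822685e-05, -9.47089948e-04]), 'joint_torque': array([ 7.17918345e-03, -7.21280050e+01, -6.22605085e+01,  7.85719743e-02,
        2.40291090e-02, -8.98861640e-05]), 'position': array([0.24138552, 0.63015972, 0.23192749]), 'tcp_rot': array([-1.20314892e-04,  1.81885011e-01,  9.83319641e-01, -5.57625612e-04]), 'contact_force': array([0.59724615, 0.02959457, 0.42264425]), 'wrist_torque': array([-0.03521055, -0.02720189,  0.05113677]), 'grip_force': 0.0, 'width': 0.09240124005218008}
top {'fx': 416.7581987618511, 'fy': 416.7581987618511, 'cx': 316.7577977701722, 'cy': 195.36462659281543, 'world_to_cam': array([[-0.013104  , -0.99985246, -0.01110582, -0.12639033],
       [ 0.99894208, -0.01358008,  0.04393512, -0.58280246],
       [-0.04407945, -0.01051835,  0.99897266, -0.96457423],
       [ 0.        ,  0.        ,  0.        ,  1.        ]])} [ 0.53801178 -0.14443191  0.98778511]
scene {'fx': 455.86871659339033, 'fy': 455.86871659339033, 'cx': 312.8794938315611, 'cy': 197.49138071562493, 'world_to_cam': array([[-0.31774137,  0.94816013, -0.00572644,  0.30821668],
       [-0.65697456, -0.21579835,  0.72236798,  0.29922389],
       [ 0.68368476,  0.23328832,  0.69148514, -1.40118253],
       [ 0.        ,  0.        ,  0.        ,  1.        ]])} [1.25248282 0.09921277 0.75451213]
```

View pics/top0.png

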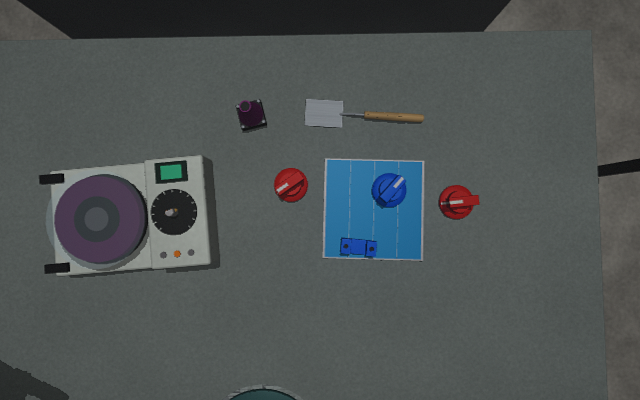

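View pics/scene0.png

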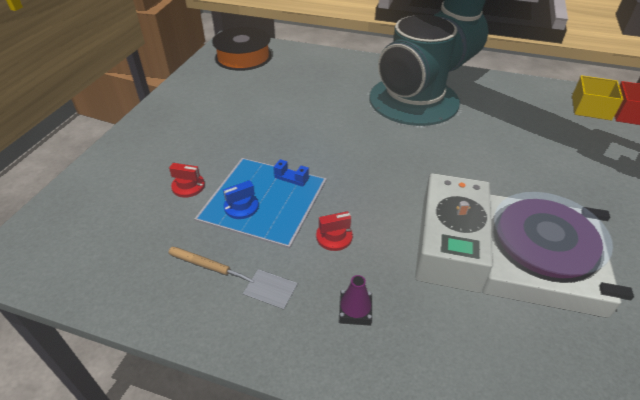

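The top view shows these candidates: the blue knob at (389,190), red knobs at (291,185) and (457,202), and the blue bracket at (358,247). By the description it is the blue knob. The dial and shaft are at about (173,212). I'll measure both and check with a close crop.

```bash
python3 - <<'E'
from h import *
d=snap('top'); im=d['image']; hsv=cv2.cvtColor(im,cv2.COLOR_BGR2HSV)
print('hsv knob',hsv[195,380],hsv[183,398],'bed',hsv[240,410])
# all pixel points
v,u=np.mgrid[0:400,0:640]; P=depthpts(d,np.c_[u.ravel(),v.ravel()]).reshape(400,640,3)
box=np.zeros((400,640),bool); box[160:222,365:415]=1
top=box&(P[...,2]>.058)&(P[...,2]<.078); sk=box&(P[...,2]>.012)
w=top&(hsv[...,1]<90)
for n,m in(('bar',top),('white',w),('skirt',sk)):
    q=P[m]; print(n,m.sum(),q.mean(0),np.median(q[:,2]))
q=P[top][:,:2]; c,sz,a=cv2.minAreaRect(q.astype(np.float32)*1000); print('bar rect',c,sz,a)
m=box&(P[...,2]>.012)&(P[...,2]<.024); print('skirt circ',cv2.minEnclosingCircle((P[m][:,:2]*1000).astype(np.float32)))
# shaft
box[:]=0; box[185:240,148:200]=1
t=box&(P[...,2]>.108); print('shaft',t.sum(),P[t].mean(0),P[t].max(0))
pl=box&(hsv[...,2]<70); print('plate',np.median(P[pl][:,2]),cv2.minEnclosingCircle((plane(d,np.c_[u[pl],v[pl]],.093)[:,:2]*1000).astype(np.float32)))
o=box&(hsv[...,1]>90)&(hsv[...,2]>90); print('orange',o.sum(),P[o].mean(0))
a=cv2.resize(im[155:225,355:425],(400,400),interpolation=cv2.INTER_CUBIC); b=cv2.resize(im[177:247,140:210],(400,400),interpolation=cv2.INTER_CUBIC)
cv2.imwrite('pics/crop1.png',np.hstack([a,b]))
E
```

```text
hsv knob [110 221  97] [ 40   5 166] bed [102 195 148]
bar 305 [ 0.59170006 -0.30139911  0.06718902] 0.06734075073814816
white 42 [ 0.60596519 -0.3154368   0.06769171] 0.06739846271701933
skirt 947 [ 0.59017513 -0.29651827  0.05125593] 0.035656521717724377
bar rect (591.9921264648438, -301.8500671386719) (22.020553588867188, 66.3431625366211) 46.87714385986328
skirt circ ((592.0737915039062, -301.7163391113281), 40.06431579589844)
shaft 90 [0.54433336 0.12586622 0.24348557] [0.55410691 0.18629028 0.98778511]
plate 0.0926349353471218 ((546.4114990234375, 173.802978515625), 49.979732513427734)
orange 7 [0.5505111  0.16845358 0.10992484]
```

View pics/crop1.png

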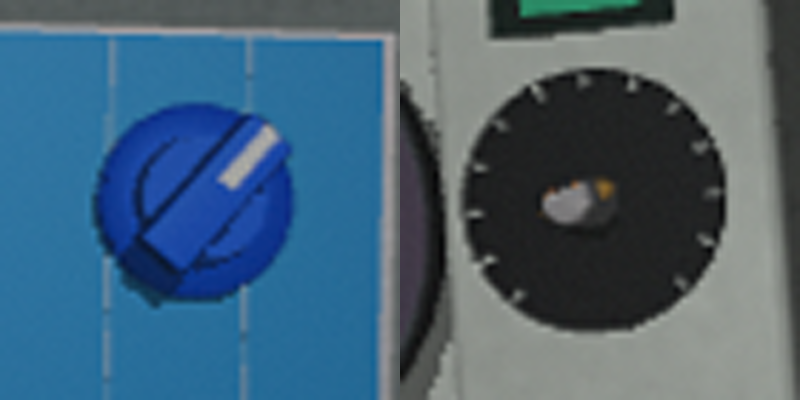

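```bash
cat >> h.py <<'E'
def go(xyz,yaw_y):
    """shift (cm) and turn (deg) in tool axes to reach xyz, tool down, tool y at yaw (deg, mod 180)"""
    T=T_tool(state()); y=np.radians(yaw_y); best=None
    for k in(0,np.pi):
        Y=np.array([np.cos(y+k),np.sin(y+k),0]); Z=np.array([0,0,-1.]); M=np.c_[np.cross(Y,Z),Y,Z]
        r=R.from_matrix(T[:3,:3].T@M).as_rotvec(degrees=True)
        print('shift',np.round(T[:3,:3].T@(np.array(xyz)-T[:3,3])*100,2),'turn',np.round(r,1))
E
python3 - <<'E'
from h import *
d=snap('wrist'); print(np.round(d['tool_from_camera'],3),d['fx'],d['cx'],d['cy'])
T=T_tool(state()); print(T.round(3))
go([.5464,.1738,.27],69)
E
```

```text
[[-0.     0.953  0.302  0.084]
 [ 1.    -0.     0.    -0.   ]
 [ 0.     0.302 -0.953 -0.152]
 [ 0.     0.     0.     1.   ]] 282.1703305420633 321.4638921522253 194.36264102226582
[[-0.934  0.358 -0.     0.241]
 [ 0.358  0.934 -0.001  0.63 ]
 [ 0.    -0.001 -1.     0.232]
 [ 0.     0.     0.     1.   ]]
shift [-44.81 -31.72  -3.76] turn [-0. -0.  0.]
shift [-44.81 -31.72  -3.76] turn [ 0.0e+00 -1.0e-01 -1.8e+02]
```

>>> move_arm(commands=[[-3.3,-2.3,-1,0,0,0],[-6.6,-4.6,-2,0,0,0],[-9.9,-6.9,-3,0,0,0],[-13.2,-9.2,-3,0,0,0],[-16.5,-11.5,-3,0,0,0],[-19.8,-13.8,-3,0,0,0],[-23.1,-16.1,-3,0,0,0],[-26.4,-18.4,-3,0,0,0],[-29.7,-20.7,-3,0,0,0],[-33,-23,-3,0,0,0],[-36.3,-25.3,-3,0,0,0],[-39.6,-27.6,-3,0,0,0]], gripper=1)

```text
clock: 1.2
position: [0.5132, 0.2291, 0.2628]
tcp_rot: [0.0, 0.182, 0.983, 0.0]
contact_force: [-0.2, -0.3, -0.0]
width: 0.093
grip_force: 0.0
```

>>> move_arm(commands=[[-3,-2.3,0,0,0,0],[-5.2,-4.1,0,0,0,0],[-5.2,-4.1,0,0,0,0],[-5.2,-4.1,0,0,0,0],[-5.2,-4.1,0,0,0,0]])

```text
clock: 1.62
position: [0.5462, 0.1743, 0.2626]
tcp_rot: [-0.0, 0.182, 0.983, 0.0]
contact_force: [-0.5, 0.4, -0.0]
width: 0.0931
grip_force: 0.0
```

```bash
python3 - <<'E'
from h import *
s=state();print(s['clock'],s['position'],s['joint_positions'])
d=snap('wrist'); c=d['world_to_cam']=np.linalg.inv(d['c2w'])
def px(p):
    q=c@np.r_[p,1]; return np.array([d['cx']+d['fx']*q[0]/-q[2], d['cy']+d['fy']*q[1]/q[2]])
print('tip px',px([.5464,.1738,.121]),'base',px([.5464,.1738,.093]))
u,v=px([.5464,.1738,.11]).astype(int); x0,y0=max(u-50,0),max(v-40,0); print(x0,y0)
cv2.imwrite('pics/w1.png',cv2.resize(d['image'][y0:y0+80,x0:x0+100],None,fx=7,fy=7,interpolation=cv2.INTER_CUBIC)); np.savez('/tmp/w1',**d)
E
```

```text
1.6167 [0.54622757 0.17431982 0.26255333] [ 2.64303348e-01 -1.11690214e-01  1.62163329e+00  2.49220304e-04
  1.63188015e+00 -9.40367152e-01]
tip px [321.51115132 186.97145133] base [321.51708272 180.38440503]
271 144
```

View pics/w1.png

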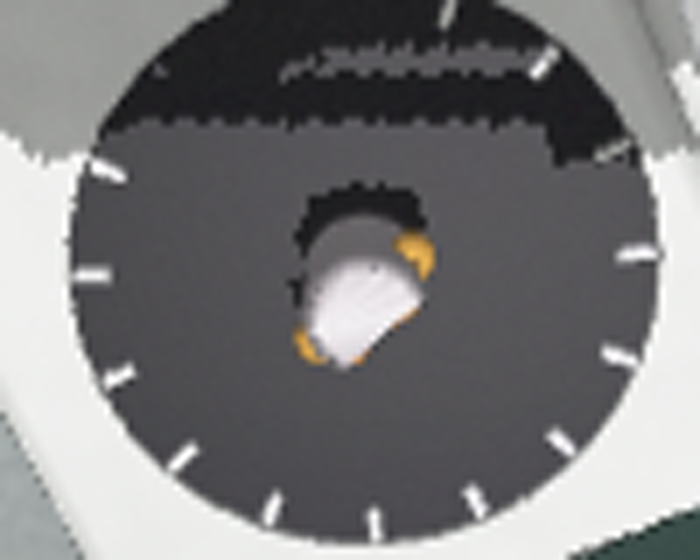

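The wrist crop shows the shaft with its flat edge running from about (345,365) to (422,300), facing the lower right, and balls at (312,345) and (416,253). I'll turn these into a yaw and an axis position.

```bash
python3 - <<'E'
from h import *
d=dict(np.load('/tmp/w1.npz')); im=d['image']
f=lambda a:np.array(a)/7+np.array([271,144])-.5
e=plane(d,f([(347,358),(418,300)]),.121); t=e[1]-e[0]; print('edge',e,np.degrees(np.arctan2(t[1],t[0])),np.linalg.norm(t))
n=plane(d,f([(430,400)]),.121)[0]-e.mean(0); print('normal approx',np.degrees(np.arctan2(n[1],n[0])))
b=plane(d,f([(310,346),(417,255)]),.109); t=b[1]-b[0]; print('balls',np.degrees(np.arctan2(t[1],t[0])),b.mean(0),np.linalg.norm(t))
hsv=cv2.cvtColor(im,cv2.COLOR_BGR2HSV)
m=np.zeros(im.shape[:2],np.uint8); m[165:200,305:340]=(hsv[165:200,305:340,2]>165)&(hsv[165:200,305:340,1]<60)
v,u=np.nonzero(m); q=plane(d,np.c_[u,v],.121)[:,:2]*1000
print('topface',m.sum(),(q.min(0),q.max(0)),q.mean(0),cv2.minAreaRect(q.astype(np.float32)),cv2.minEnclosingCircle(q.astype(np.float32)))
dark=((hsv[...,2]<110)).astype(np.uint8); dark[:144]=0;dark[228:]=0;dark[:,:270]=0;dark[:,372:]=0
v,u=np.nonzero(dark); P=plane(d,np.c_[u,v],.093)[:,:2]*1000
# plate: row extents -> circle fit on left/right edges in rows 170..215
E=[]
for r in range(172,212):
    c=u[v==r]; E+= [(c.min(),r),(c.max()+1,r)]
E=plane(d,np.array(E),.093)[:,:2]; A=np.c_[2*E,np.ones(len(E))]; s=np.linalg.lstsq(A,(E**2).sum(1),rcond=None)[0]; print('plate fit',s[:2],np.sqrt(s[2]+s[0]**2+s[1]**2))
go([.592,-.3017,.20],46.9)
E
```

```text
edge [[0.5539736  0.16921198 0.121     ]
 [0.54912509 0.18283879 0.121     ]] 109.58591616463694 0.014463681422138714
normal approx 11.957205020337652
balls 110.52965238845061 [0.54943208 0.17367384 0.109     ] 0.022968753805175338
topface 144 (array([540.61857366, 165.55677731]), array([554.32765258, 182.76269958])) [547.38691474 173.83874883] ((546.7443237304688, 173.52728271484375), (12.130389213562012, 17.233917236328125), 20.98198127746582) ((548.4603271484375, 174.19786071777344), 8.647858619689941)
plate fit [0.54949578 0.17439874] 0.048866964709887516
shift [-21.31 -42.86   6.25] turn [ 0.  -0.  22.2]
shift [-21.31 -42.86   6.25] turn [   0.     0.  -157.8]
```

>>> move_arm(commands=[[-1.8,-3.6,0,0,0,2],[-3.6,-7.2,0.5,0,0,4],[-5.4,-10.8,1,0,0,6],[-7.2,-14.4,1.5,0,0,8],[-8.9,-18,2,0,0,10],[-10.7,-21.6,2.5,0,0,12],[-12.5,-25.2,3,0,0,14],[-14.3,-28.8,3.5,0,0,16],[-16.1,-32.4,4,0,0,18],[-17.9,-36,5,0,0,20],[-19.7,-39.6,6,0,0,22.2],[-21.3,-42.9,6.2,0,0,22.2]])

```text
clock: 2.67
position: [0.5919, -0.3035, 0.1989]
tcp_rot: [-0.001, 0.368, 0.93, 0.0]
contact_force: [0.7, 0.2, 0.2]
width: 0.0929
grip_force: 0.0
```

>>> move_arm(commands=[[0,0,0,0,0,0],[0,0,0,0,0,0],[0,0,0,0,0,0]])

```text
clock: 2.92
position: [0.5922, -0.3015, 0.2007]
tcp_rot: [-0.0, 0.367, 0.93, 0.0]
contact_force: [0.6, 0.9, 0.5]
width: 0.093
grip_force: 0.0
```

```bash
python3 - <<'E'
from h import *
s=state();print(s['clock'],s['position'],s['joint_positions'])
d=snap('wrist'); im=d['image']; hsv=cv2.cvtColor(im,cv2.COLOR_BGR2HSV)
cv2.imwrite('pics/w2.png',im)
v,u=np.mgrid[0:400,0:640]; P=depthpts(d,np.c_[u.ravel(),v.ravel()]).reshape(400,640,3)
m=(np.hypot(P[...,0]-.592,P[...,1]+.302)<.045)&(P[...,2]>.060)&(P[...,2]<.075)&(d['range_z']>0)
q=P[m]; print(m.sum(),np.median(q[:,2]),cv2.minAreaRect((q[:,:2]*1000).astype(np.float32)))
w=m&(hsv[...,1]<90); print('white',P[w].mean(0))
go([.592,-.3017,.048],46.9)
E
```

```text
2.9167 [ 0.59223406 -0.3015151   0.20070877] [-5.09421624e-01  1.03558545e-01  1.50663961e+00  2.96627366e-04
  1.53158921e+00 -1.32790506e+00]
1278 0.06793513217337754 ((594.34423828125, -303.4169921875), (21.90145492553711, 66.6197509765625), 47.470481872558594)
white [ 0.60773724 -0.31553708  0.06823778]
shift [-1.00e-02 -6.00e-02  1.53e+01] turn [0. 0. 0.]
shift [-1.00e-02 -6.00e-02  1.53e+01] turn [  -0.    0. -180.]
```

View pics/w2.png

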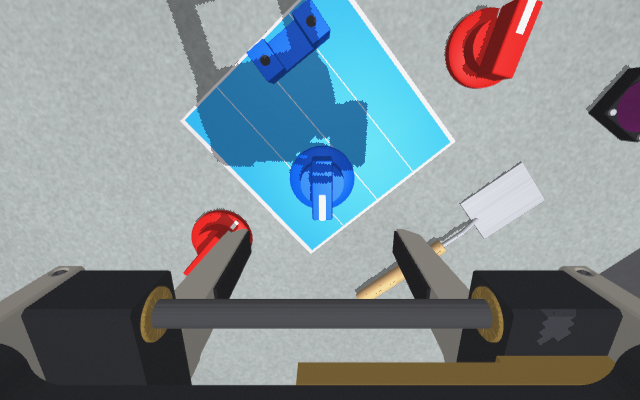

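The knob at (322,185) is centred between the open fingers, with its line pointing to the lower edge at (322,207). The fingertips must stay above the hub top at z = 0.038, so I descend to TCP z = 0.056 and grip.

>>> move_arm(commands=[[0,0,3,0,0,0],[0,0,6,0,0,0],[0,0,9,0,0,0],[0,0,11.5,0,0,0],[0,0,13.5,0,0,0],[0,0,14.4,0,0,0],[0,0,14.4,0,0,0],[0,0,14.4,0,0,0]])

```text
clock: 3.63
position: [0.5924, -0.302, 0.0578]
tcp_rot: [0.0, 0.367, 0.93, -0.0]
contact_force: [0.4, -0.3, -0.3]
width: 0.0928
grip_force: 0.0
```

>>> move_arm(commands=[[0,0,0,0,0,0],[0,0,0,0,0,0],[0,0,0,0,0,0],[0,0,0,0,0,0],[0,0,0,0,0,0],[0,0,0,0,0,0],[0,0,0,0,0,0],[0,0,0,0,0,0],[0,0,0,0,0,0],[0,0,0,0,0,0]], gripper=-1, force=45)

```text
clock: 4.47
position: [0.5919, -0.3027, 0.0566]
tcp_rot: [-0.0, 0.368, 0.93, 0.0]
contact_force: [-0.1, -0.1, -0.5]
width: 0.0305
grip_force: 0.0
```

>>> move_arm(commands=[[0,0,0,0,0,0],[0,0,0,0,0,0],[0,0,0,0,0,0],[0,0,0,0,0,0]])

```text
clock: 4.8
position: [0.5919, -0.3027, 0.0567]
tcp_rot: [0.0, 0.368, 0.93, 0.0]
contact_force: [1.3, 0.9, -0.9]
width: 0.0215
grip_force: 45.0
```

>>> move_arm(commands=[[0,0,-2,0,0,0],[0,0,-5,0,0,0],[0,0,-8,0,0,0],[0,0,-11,0,0,0],[0,0,-14,0,0,0],[0,0,-16,0,0,0],[0,0,-16,0,0,0],[0,0,-16,0,0,0]])

```text
clock: 5.47
position: [0.592, -0.3029, 0.217]
tcp_rot: [0.001, 0.368, 0.93, -0.0]
contact_force: [0.1, 0.2, -4.0]
width: 0.022
grip_force: 45.0
```

```bash
python3 - <<'E'
from h import *
s=state();print(s['clock'],s['position'],s['width'],s['grip_force'])
d=snap('wrist'); im=d['image']; hsv=cv2.cvtColor(im,cv2.COLOR_BGR2HSV)
T=T_tool(s)
v,u=np.mgrid[0:400,0:640]; P=depthpts(d,np.c_[u.ravel(),v.ravel()]); Q=((P-T[:3,3])@T[:3,:3]).reshape(400,640,3)
blue=(abs(hsv[...,0].astype(int)-112)<10)&(hsv[...,1]>150)&(d['range_z']>0)&(np.hypot(Q[...,0],Q[...,1])<.06)&(abs(Q[...,2])<.06)
print('blue z hist',np.histogram(Q[blue][:,2]*1000,bins=range(-30,60,6)))
m=(np.abs(Q[...,0])<.05)&(np.abs(Q[...,1])<.03)&(abs(Q[...,2]+.012)<.006)&(blue|(hsv[...,1]<90))
print(m.sum()); q=Q[m]*1000; print('bartop tool',np.median(q[:,2]),q.min(0),q.max(0))
w=m&(hsv[...,1]<90)&(hsv[...,2]>150); print('white',w.sum(),np.percentile(Q[w]*1000,[2,50,98],axis=0))
cv2.imwrite('pics/w3.png',im)
go([.547,.174,.217],110)
E
```

```text
5.4667 [ 0.5920422  -0.30287359  0.21702065] 0.02196418217804492 44.99789893627167
blue z hist (array([   0,    0,  287, 2877,  142,  117,  111,  155,  425,   91,  136,
       3002,  168,   59]), array([-30, -24, -18, -12,  -6,   0,   6,  12,  18,  24,  30,  36,  42,
        48,  54]))
4112
bartop tool -11.29841276854275 [-26.22403562 -26.40190352 -17.98231581] [31.44513014 26.12425239 -6.00707375]
white 343 [[-24.62826757  -3.39744355 -12.80887033]
 [-15.28418793   0.11207812 -11.74235461]
 [ -6.14558673   3.0739582  -10.5109726 ]]
shift [35.86 31.72 -0.14] turn [  0.   -0.1 -63.2]
shift [35.86 31.72 -0.14] turn [-1.000e-01 -0.000e+00  1.168e+02]
```

View pics/w3.png

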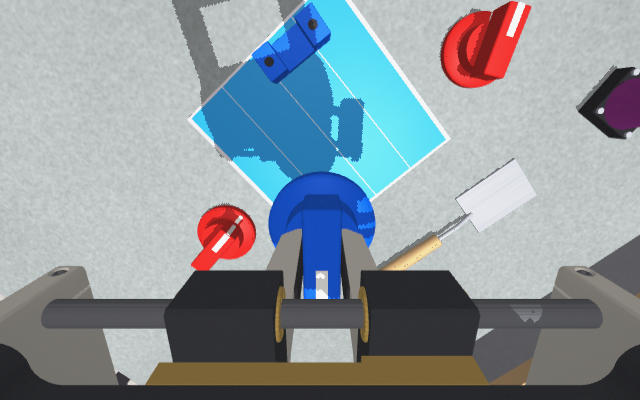

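The knob is held squarely, with its line at (322,285) towards the tool's -x. Next I carry it over the shaft, turning -63°.

>>> move_arm(commands=[[2.8,2.5,0,0,0,-5],[5.6,5,0,0,0,-10],[8.4,7.5,0,0,0,-15],[11.2,10,0,0,0,-20],[14,12.5,0,0,0,-25],[16.8,15,0,0,0,-30],[19.6,17.5,0,0,0,-35],[22.4,20,0,0,0,-40],[25.2,22.5,0,0,0,-45],[28,25,0,0,0,-50],[30.8,27.5,0,0,0,-55],[33.6,30,0,0,0,-60]])

```text
clock: 6.52
position: [0.5508, 0.1476, 0.2144]
tcp_rot: [-0.001, -0.149, 0.989, -0.0]
contact_force: [-0.1, -0.5, -1.4]
width: 0.0218
grip_force: 45.0
```

>>> move_arm(commands=[[0,0,0,0,0,0],[0,0,0,0,0,0],[0,0,0,0,0,0]])

```text
clock: 6.77
position: [0.5516, 0.1456, 0.215]
tcp_rot: [-0.001, -0.146, 0.989, -0.0]
contact_force: [0.1, 0.1, -2.5]
width: 0.0217
grip_force: 45.0
```

```bash
python3 - <<'E'
from h import *
go([.547,.1738,.19],110)
E
```

```text
shift [-0.38  2.83  2.5 ] turn [-0.  -0.1 -3.2]
shift [-0.38  2.83  2.5 ] turn [ -0.2   0.  176.8]
```

>>> move_arm(commands=[[-0.2,1.5,0.5,0,0,-2],[-0.4,2.8,1.5,0,0,-3.2],[-0.4,2.8,2.5,0,0,-3.2],[-0.4,2.8,2.5,0,0,-3.2],[-0.4,2.8,2.5,0,0,-3.2],[-0.4,2.8,2.5,0,0,-3.2]])

```text
clock: 7.27
position: [0.5479, 0.1733, 0.1917]
tcp_rot: [-0.0, -0.173, 0.985, -0.0]
contact_force: [0.9, -0.8, -1.6]
width: 0.0217
grip_force: 45.0
```

```bash
python3 - <<'E'
from h import *
go([.547,.1738,.17],110)
d=snap('scene'); c=d['world_to_cam']
def px(p):
    q=c@np.r_[p,1]; return np.array([d['cx']+d['fx']*q[0]/-q[2], d['cy']+d['fy']*q[1]/q[2]])
u,v=px([.547,.174,.13]).astype(int); x0,y0=u-50,v-40
print((px([.547,.174,.121])-[x0,y0])*7,(px([.547,.174,.140])-[x0,y0])*7)
cv2.imwrite('pics/s2.png',cv2.resize(d['image'][y0:y0+80,x0:x0+100],None,fx=7,fy=7,interpolation=cv2.INTER_CUBIC))
E
```

```text
shift [0.06 0.08 2.17] turn [-0. -0. -0.]
shift [0.06 0.08 2.17] turn [ -0.   0. 180.]
[347.7833016  305.78266809] [362.97969796 257.09785858]
```

View pics/s2.png

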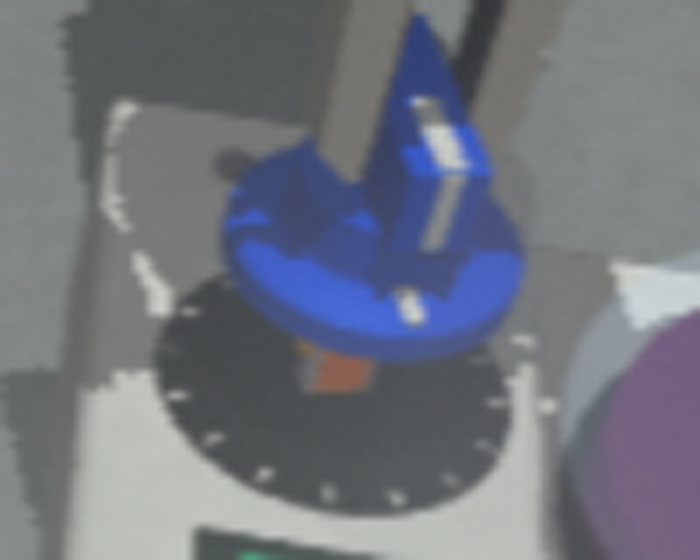

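The line (412,305) and the orange flat (345,370) face the same way, and the knob is over the shaft. I'll descend gently and watch the force.

>>> move_arm(commands=[[0,0,0.6,0,0,0],[0,0,1.2,0,0,0],[0,0,1.6,0,0,0],[0,0,2.0,0,0,0],[0,0,2.2,0,0,0],[0,0,2.4,0,0,0],[0,0,2.4,0,0,0],[0,0,2.4,0,0,0]])

```text
clock: 7.98
position: [0.5477, 0.1739, 0.1677]
tcp_rot: [-0.0, -0.174, 0.985, -0.0]
contact_force: [0.0, 0.1, -1.4]
width: 0.0218
grip_force: 45.0
```

```bash
python3 - <<'E'
from h import *
s=state();print(s['position'],s['contact_force'],s['wrist_torque'],s['width'])
E
```

```text
[0.54770963 0.17392781 0.16766015] [ 0.01819895  0.12600891 -1.42178817] [ 0.03752194  0.01811314 -0.00094814] 0.02175892524807264
```

>>> move_arm(commands=[[0,0,0.2,0,0,0],[0,0,0.4,0,0,0],[0,0,0.6,0,0,0],[0,0,0.6,0,0,0]])

```text
clock: 8.32
position: [0.5475, 0.1738, 0.1611]
tcp_rot: [-0.0, -0.174, 0.985, -0.0]
contact_force: [0.2, 0.5, -2.4]
width: 0.0215
grip_force: 45.0
```

>>> move_arm(commands=[[0,0,0.1,0,0,0],[0,0,0.2,0,0,0],[0,0,0.3,0,0,0],[0,0,0.3,0,0,0]])

```text
clock: 8.65
position: [0.5476, 0.1739, 0.1584]
tcp_rot: [-0.0, -0.174, 0.985, 0.0]
contact_force: [-0.3, -0.0, -1.7]
width: 0.0217
grip_force: 45.0
```

>>> move_arm(commands=[[0,0,0.2,0,0,0],[0,0,0.4,0,0,0],[0,0,0.5,0,0,0],[0,0,0.5,0,0,0]])

```text
clock: 8.98
position: [0.5481, 0.1741, 0.1545]
tcp_rot: [0.001, -0.174, 0.985, 0.0]
contact_force: [0.5, 0.9, 3.6]
width: 0.0216
grip_force: 45.0
```

>>> move_arm(commands=[[0,0,0.2,0,0,0],[0,0,0.4,0,0,0],[0,0,0.5,0,0,0],[0,0,0.5,0,0,0]])

```text
clock: 9.32
position: [0.5486, 0.1742, 0.1508]
tcp_rot: [0.002, -0.174, 0.985, 0.0]
contact_force: [-0.2, 1.2, 13.9]
width: 0.022
grip_force: 45.0
```

>>> move_arm(commands=[[0,0,0.2,0,0,0],[0,0,0.4,0,0,0],[0,0,0.5,0,0,0],[0,0,0.5,0,0,0]])

```text
clock: 9.65
position: [0.5476, 0.1738, 0.1436]
tcp_rot: [-0.0, -0.174, 0.985, -0.0]
contact_force: [-2.5, -0.5, 2.9]
width: 0.0214
grip_force: 45.0
```

```bash
python3 - <<'E'
from h import *
s=state();print(s['position'],s['contact_force'],s['wrist_torque'],s['width'])
d=snap('scene'); c=d['world_to_cam']
q=c@np.r_[.547,.174,.12,1]; u,v=int(d['cx']+d['fx']*q[0]/-q[2]),int(d['cy']+d['fy']*q[1]/q[2])
cv2.imwrite('pics/s3.png',cv2.resize(d['image'][v-40:v+40,u-50:u+50],None,fx=7,fy=7,interpolation=cv2.INTER_CUBIC))
E
```

```text
[0.54762779 0.17384567 0.14359106] [-2.482798   -0.5056398   2.85276497] [ 0.01030594  0.31624398 -0.00559652] 0.021401467577375596
```

View pics/s3.png

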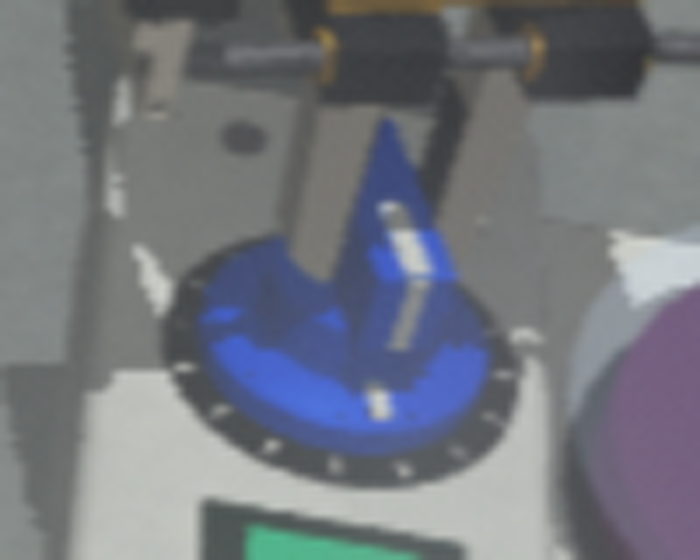

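It snapped: the force fell from 14 N to 3 N, z is 0.1436, and the skirt rests on the plate. I'll give it one light extra push, then release and retreat.

>>> move_arm(commands=[[0,0,0.1,0,0,0],[0,0,0.2,0,0,0],[0,0,0.2,0,0,0]])

```text
clock: 9.95
position: [0.5477, 0.1739, 0.1436]
tcp_rot: [0.0, -0.174, 0.985, -0.0]
contact_force: [-10.2, -2.8, 21.9]
width: 0.022
grip_force: 45.0
```

>>> move_arm(commands=[[0,0,-0.2,0,0,0],[0,0,-0.2,0,0,0],[0,0,-0.2,0,0,0],[0,0,-0.2,0,0,0],[0,0,-0.2,0,0,0],[0,0,-0.2,0,0,0]], gripper=0.3)

```text
clock: 10.45
position: [0.5476, 0.1738, 0.1433]
tcp_rot: [-0.0, -0.174, 0.985, -0.0]
contact_force: [-1.0, 0.5, 0.6]
width: 0.0571
grip_force: 0.0
```

>>> move_arm(commands=[[0,0,-1,0,0,0],[0,0,-3,0,0,0],[0,0,-6,0,0,0],[0,0,-9,0,0,0],[0,0,-12,0,0,0],[0,0,-12,0,0,0],[0,0,-12,0,0,0]])

```text
clock: 11.03
position: [0.5482, 0.174, 0.2661]
tcp_rot: [0.002, -0.174, 0.985, 0.0]
contact_force: [-0.1, -0.9, -0.8]
width: 0.0605
grip_force: 0.0
```

```bash
python3 - <<'E'
from h import *
s=state();print(s['clock'],s['position'],s['width'],s['contact_force'])
d=snap('wrist'); im=d['image']; hsv=cv2.cvtColor(im,cv2.COLOR_BGR2HSV)
v,u=np.mgrid[0:400,0:640]; P=depthpts(d,np.c_[u.ravel(),v.ravel()]).reshape(400,640,3)
near=(np.hypot(P[...,0]-.548,P[...,1]-.174)<.045)&(d['range_z']>0)
m=near&(P[...,2]>.145)&(P[...,2]<.17); q=P[m]
print('bar top z (want .155)',np.median(q[:,2]),cv2.minAreaRect((q[:,:2]*1000).astype(np.float32)))
w=m&(hsv[...,1]<90); t=P[w].mean(0)-[.5485,.174,0]; print('line yaw',np.degrees(np.arctan2(t[1],t[0])))
b=near&(P[...,2]<.115)&(P[...,2]>.098)&(hsv[...,1]>120)
A=np.c_[P[b][:,:2],np.ones(b.sum())]; print('skirt z (want .105), tilt',np.median(P[b][:,2]),np.linalg.lstsq(A,P[b][:,2],rcond=None)[0][:2])
cv2.imwrite('pics/w4.png',im)
E
```

```text
11.0333 [0.54818019 0.17403342 0.26613372] 0.06051977050266924 [-0.10918902 -0.90955365 -0.77381281]
bar top z (want .155) 0.1549456727484234 ((548.99658203125, 173.47232055664062), (65.71971893310547, 22.01997947692871), 19.7073974609375)
line yaw 18.699891872497332
skirt z (want .105), tilt 0.10542094983289246 [0.00374224 0.00208338]
```

View pics/w4.png

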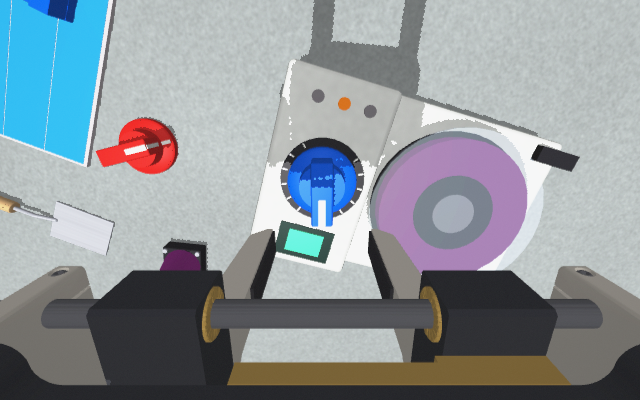

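The knob at (322,185) sits flat on the dial, with its top at 0.155 m and yaw about 20° as wanted. The gripper is clear.

```bash
python3 -c "
from rig import finish_job; print(finish_job())"
```

```text
the job is handed in; nothing more can be done
None
```

The blue knob is snapped fully home on the D-shaft, its white line on the same side as the flat, and released; the bracket, duct and scraper were not touched, and the job was handed in at about 11 s on the robot's clock.

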